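# Set the stock tags of the dish bins

### The job

Each of the three culture-dish bins on the stock board has a hinged white tag in front of it; a bin counts as full only when it holds a stack of three dishes. Flip tags with a gentle push of the fingertip so that every full bin's tag leans back towards its bin and shows its ring face, and the tag of any bin that is not full leans forward, away from the bin, and shows its X face. Do not pinch the tags, and leave the dishes and everything beside the board where they are.

Things in the scene. Friction and masses are not known exactly. Their poses are not given: they have to be found in the camera images.
- board: Grey stock board, 270 x 312 x 34 mm, fixed flat on the worktop. Its origin lies on the worktop under the middle tag's hinge; its x axis points from the tags to the bins, its y axis along the row of tags. The three bin units stand side by side on it, 100 mm apart along y, in any order.
- bin_1: Bin unit fixed on the board: a grey open bin and a hinged white tag before it. Origin on the board's top, right under the middle of the tag's hinge pin, which runs along y 14 mm higher; x points to the bin. Two hinge ears (44 mm along x, 26 mm high, 4 mm thick, at y = +-36 mm) carry the pin and two stop bars along y at x = +-17 mm, tops 26 mm above the origin, on which the tag rests.
- bin_1_floor (a point): Centre of the inner floor of bin_1, 154 mm along x from the unit's origin and 3 mm above it. The bin is 97.5 x 97.5 mm outside with walls 36 mm high, but its front wall, 105 mm from the hinge, is only 16 mm high.
- tag_1 (a joint): Tag of bin_1 on its hinge (rad): 0 upright; +0.8 (stop) leaning back to its bin, ring face showing on top; -0.8 (stop) leaning forward, away from its bin, X face on top. Plate 60 mm wide (y), reaching 60 mm from the pin, 4 mm thick, 30 g, light hinge with slight friction, no spring: pushed well past upright it falls to the other stop by itself.
- tag_1_edge (a point): Middle of the free edge of bin_1's tag, 60 mm from the hinge pin (about 90 mm above the worktop when the tag rests on either stop, 108 mm when upright).
- bin_2: Bin unit fixed on the board: a grey open bin and a hinged white tag before it. Origin on the board's top, right under the middle of the tag's hinge pin, which runs along y 14 mm higher; x points to the bin. Two hinge ears (44 mm along x, 26 mm high, 4 mm thick, at y = +-36 mm) carry the pin and two stop bars along y at x = +-17 mm, tops 26 mm above the origin, on which the tag rests.
- bin_2_floor (a point): Centre of the inner floor of bin_2, 154 mm along x from the unit's origin and 3 mm above it. The bin is 97.5 x 97.5 mm outside with walls 36 mm high, but its front wall, 105 mm from the hinge, is only 16 mm high.
- tag_2 (a joint): Tag of bin_2 on its hinge (rad): 0 upright; +0.8 (stop) leaning back to its bin, ring face showing on top; -0.8 (stop) leaning forward, away from its bin, X face on top. Plate 60 mm wide (y), reaching 60 mm from the pin, 4 mm thick, 30 g, light hinge with slight friction, no spring: pushed well past upright it falls to the other stop by itself.
- tag_2_edge (a point): Middle of the free edge of bin_2's tag, 60 mm from the hinge pin (about 90 mm above the worktop when the tag rests on either stop, 108 mm when upright).
- bin_3: Bin unit fixed on the board: a grey open bin and a hinged white tag before it. Origin on the board's top, right under the middle of the tag's hinge pin, which runs along y 14 mm higher; x points to the bin. Two hinge ears (44 mm along x, 26 mm high, 4 mm thick, at y = +-36 mm) carry the pin and two stop bars along y at x = +-17 mm, tops 26 mm above the origin, on which the tag rests.
- bin_3_floor (a point): Centre of the inner floor of bin_3, 154 mm along x from the unit's origin and 3 mm above it. The bin is 97.5 x 97.5 mm outside with walls 36 mm high, but its front wall, 105 mm from the hinge, is only 16 mm high.
- tag_3 (a joint): Tag of bin_3 on its hinge (rad): 0 upright; +0.8 (stop) leaning back to its bin, ring face showing on top; -0.8 (stop) leaning forward, away from its bin, X face on top. Plate 60 mm wide (y), reaching 60 mm from the pin, 4 mm thick, 30 g, light hinge with slight friction, no spring: pushed well past upright it falls to the other stop by itself.
- tag_3_edge (a point): Middle of the free edge of bin_3's tag, 60 mm from the hinge pin (about 90 mm above the worktop when the tag rests on either stop, 108 mm when upright).
- dish_1: Clear round culture dish, 91 mm across, 16 mm high, 22 g, loose, lying in one of the bins, alone or stacked. Origin at the centre of its underside.
- dish_2: Clear round culture dish, 91 mm across, 16 mm high, 22 g, loose, lying in one of the bins, alone or stacked. Origin at the centre of its underside.
- dish_3: Clear round culture dish, 91 mm across, 16 mm high, 22 g, loose, lying in one of the bins, alone or stacked. Origin at the centre of its underside.
- dish_4: Clear round culture dish, 91 mm across, 16 mm high, 22 g, loose, lying in one of the bins, alone or stacked. Origin at the centre of its underside.
- dish_5: Clear round culture dish, 91 mm across, 16 mm high, 22 g, loose, lying in one of the bins, alone or stacked. Origin at the centre of its underside.
- dish_6: Clear round culture dish, 91 mm across, 16 mm high, 22 g, loose, lying in one of the bins, alone or stacked. Origin at the centre of its underside.
- dish_7: Clear round culture dish, 91 mm across, 16 mm high, 22 g, loose, lying in one of the bins, alone or stacked. Origin at the centre of its underside.
- bottle_amber: Brown screw-cap bottle, 45 mm across, 86 mm high, standing loose beside the board; bystander. Origin at the centre of its underside.
- lab_timer: Small white timer, 62 x 68 x 18 mm, loose in front of the board; bystander. Origin at the centre of its underside.
- mouse: Black computer mouse, 107 mm long (its x), 63 mm wide, 37 mm high, loose in front of the board; bystander. Origin at the centre of its underside.

How it is judged:
By the outcome, as a careful person would: the job done as asked, in the order asked, and still so for the second after the job is handed in, with the robot touching nothing.
It also fails if it takes over 40 s, if anything falls off the work surface, if the arm or the gripper's body presses on something with over 40 N, if the wrist force passes 120 N, or if a joint passes its speed limit or range.

### The arm

A 6-joint arm with a two-finger parallel gripper is mounted at the origin on a cart in front of the work surface, level with it; the furniture and walls round the work are solid. World frame = base frame: x ahead of the robot, y to its left, z up, the work surface at z = 0. Lengths are in mm, angles in rad, forces in N, time in s.
With the tool pointing down it reaches from about 350 to 775 mm from the base axis. Payload 7.3 kg.
Tool frame: the origin (TCP) lies on the centre line of the jaws, within the pads' length; the fingertips stand 19 mm ahead of it and the grasp point (between the pads) is the TCP; z points along the fingers, y is the line along which they close (so a half turn about z gives the same grasp; the last joint's range is limited). The gripper opens to 92 mm and grips with 3 to 60 N. Pads are 19 mm wide; open, the fingers measure 130 mm over their backs; the gripper's body (75 mm by 190 mm) begins 47 mm behind the grasp point.
Start: joints at [1.072, 0.342, 1.524, -0, 1.275, -0.146], TCP at [181.387, 492.688, 245.741] pointing down, gripper open.
Joint ranges: [-2.53, 2.53], [-0.77, 2.02], [0.04, 2.7], [-1, 4.14], [0.28, 2.66], [-3.11, 3.11]. Speed limits (rad/s): [2.57, 2.57, 3.14, 3.14, 3.14, 3.14].

### API

Orientations are given as a rotation vector (axis times angle).
In Python, from workcell import * gives the robot as it stands. The module is installed in compiled form; this text tells all that it offers.
- The arm moves only by the tool arm_command, never from a script. Its argument "motion" is text: rows parted by semicolons, each of 5 numbers parted by spaces: the shift along the tool's x, y, z in cm, then the turn about the tool's z in rad, then the finger opening in cm, from 0 to 9.18. In form: dx dy dz roll grip; .... A call has exactly 10 rows; each row is the pose to reach, as a shift and turn from the pose commanded when the call began, along the tool's axes at that moment; what a row does not reach only later rows make up. A row lasts 1/10 s, in which the tool goes at most 50 mm and 8.59 degrees, less where a joint would pass 70% of its speed; a pose out of reach is approached as far as the arm can. A call with a gripper value outside its range is refused whole. The fingers move at their own pace and stop on an object; the grip force is fixed at half the most. Time passes only in rows, so rows that repeat a pose let the fingers close, or fill a call up. It gives the time, the measured TCP pose, the force, the opening and the grip force at its end, in the units of the state.
- sense(): the state, without advancing time (a new reading comes with each control period).
- snapshot(name): name is "side" or "top"; returns a dict with "pixels" (400x640x3 uint8, red, green, blue), "intrinsics" (3x3 intrinsics, pixels), "dist_coeffs" ([k1, k2, p1, p2, k3] as OpenCV has them; the pictures are not rectified), "world_to_cam" (4x4, takes a point from world to camera coordinates). Camera axes: x right, y down, z forward; pixel columns grow to the right and rows downward; lengths in mm; the calibration is good to about 2 mm. A picture is of the moment at which its call begins. There is no depth.
- job_done(): hands the job in; it is judged then, once.
The state is a dict: "time": time; "joint_positions": joint angles; "joint_velocities": joint speeds; "joint_torque": joint torques, N m; "tcp_pos": TCP position; "tcp_rot": TCP orientation; "wrist_force": force on the tool from outside, world axes, zero at the start; "torque": the same for the moment, N m; "finger_gap": finger opening in mm; "gripper_force": force on a finger pad.
Only numpy, scipy, OpenCV 4.12 (cv2) and the standard library are available. Lean on these libraries where they do the work, as an engineer would, in place of code of your own. Each camera call takes 0.05 s, during which the arm holds its last target. There are 200 camera calls.

## Working session

There is one attempt and no reset: what is moved stays moved. The work goes in short steps, Python scripts to look and compute and a tool call to move; the robot and the scene stay as the last step left them, time stands still between calls to the robot, and variables do not carry over. Pictures are saved under pics/ and viewed, at most 10 in all, crops included, and the job is handed in when it is done.

Besides the shell and the picture viewer there is one more tool, called after ">>>" as name(argument=value, ...) on one line, values as JSON. arm_command: Moves the arm, as the interface text tells. Its arguments: {"type":"object","properties":{"motion":{"type":"string"}},"required":["motion"]}

```bash
mkdir -p pics
cat > h.py <<'E'
from workcell import *
import numpy as np, cv2, pickle
def snap(n,f):
    s=snapshot(n); cv2.imwrite(f'pics/{f}.png',cv2.cvtColor(s['pixels'],cv2.COLOR_RGB2BGR)); pickle.dump(s,open(f'{f}.pkl','wb')); return s
def ray(s,uv):
    p=cv2.undistortPoints(np.array([[uv]],float),s['intrinsics'],np.array(s['dist_coeffs'],float))[0,0]
    T=np.array(s['world_to_cam']); R=T[:3,:3]; return -R.T@T[:3,3], R.T@np.array([p[0],p[1],1])
def onz(s,uv,z):
    o,d=ray(s,uv); return o+d*(z-o[2])/d[2]
def proj(s,P):
    T=np.array(s['world_to_cam']); return cv2.projectPoints(np.array(P,float).reshape(-1,3),cv2.Rodrigues(T[:3,:3])[0],T[:3,3],s['intrinsics'],np.array(s['dist_coeffs'],float))[0][:,0]
E
python3 - <<'E'
from h import *
for n in('top','side'):
    s=snap(n,n+'0'); T=np.array(s['world_to_cam']); print(n,-T[:3,:3].T@T[:3,3],T[2,:3])
t=sense(); print(t['time'],t['tcp_pos'],t['tcp_rot'])
E
```

```text
top [ 3.79623353e+02 -3.39904051e-01  9.56862249e+02] [ 0.168337    0.00612918 -0.98571045]
side [ 567.06597234 -632.41692793  655.48071537] [-0.05531243  0.73402516 -0.67686602]
0.1 [181.22201867 492.39308891 245.14264698] [-5.51247066e-01 -3.09241465e+00  1.94351762e-03]
```

View pics/top0.png

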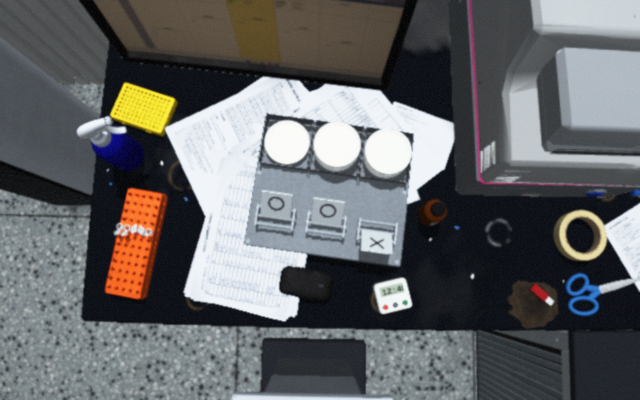

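View pics/side0.png

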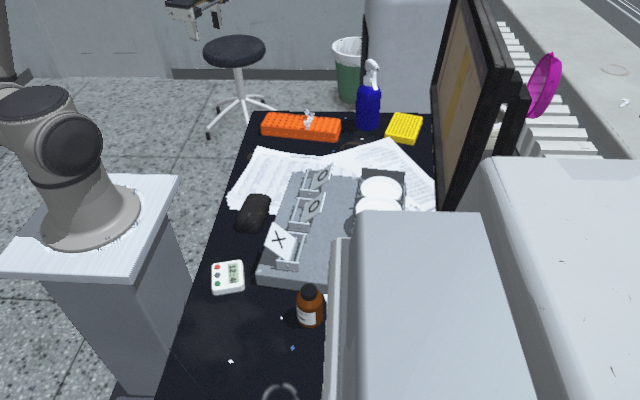

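The top view shows the board at about (330,190). The tags, left to right, read ring (277,205), ring (327,212) and X (377,243), and the three dishes are at (287,143), (337,147) and (387,153). In the side view the machine partly hides the right bin. I'll zoom in to judge the stack heights.

Run:
```python
import cv2,numpy as np
a=cv2.imread('pics/top0.png')[105:275,235:425]; b=cv2.imread('pics/side0.png')[155:295,245:415]
cv2.imwrite('pics/c1.png',cv2.resize(a,None,fx=3.5,fy=3.5,interpolation=cv2.INTER_CUBIC))
cv2.imwrite('pics/c2.png',cv2.resize(b,None,fx=4,fy=4,interpolation=cv2.INTER_CUBIC))
```

```text
(no output)
```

View pics/c1.png

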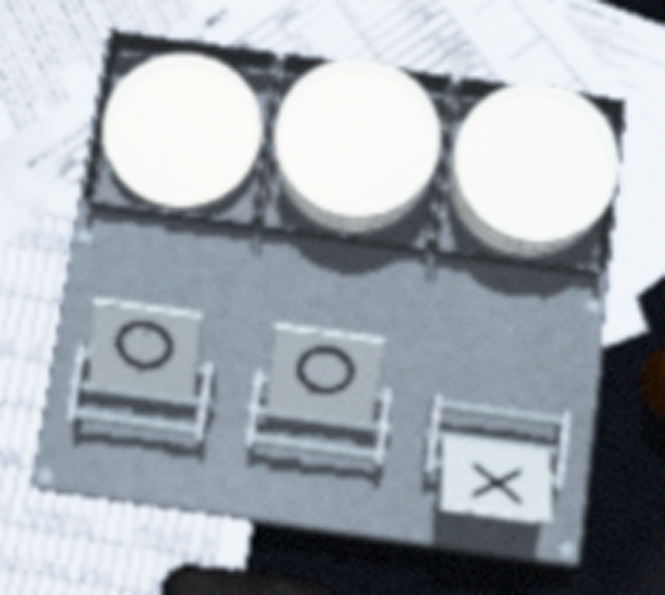

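View pics/c2.png

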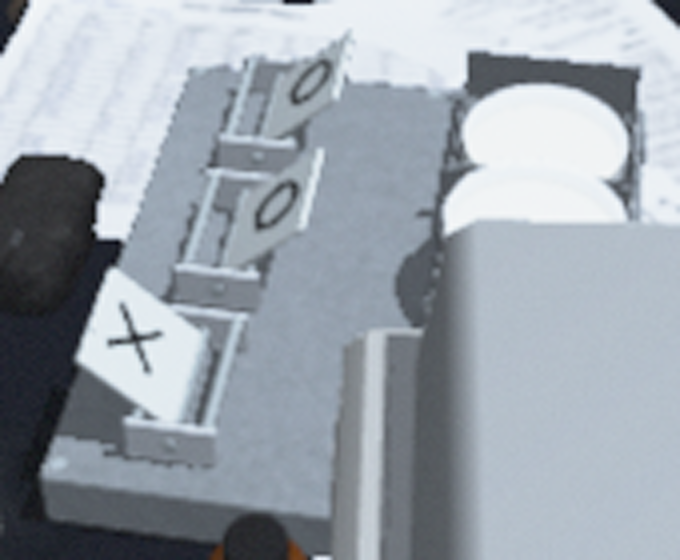

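The crops show the left dish low inside its bin. The middle and right stacks have visible sides below the top rim and cast shadows past the front wall. I'll confirm this with numbers.

Run:
```python
from h import *
s=pickle.load(open('top0.pkl','rb'))
c=lambda u,v:(u/3.5+235-.36,v/3.5+105-.36)
E=[onz(s,c(*p),90) for p in((147,308),(330,332),(495,518))]
x=E[1]-E[0];print('edges',[e.round(1) for e in E],'spacing',np.linalg.norm(x))
ux0=np.array([-x[1],x[0],0]);ux0/=np.linalg.norm(ux0)
if ux0[0]<0: ux0=-ux0
R=E[2]-ux0*-86; print('right ring-edge would be',R.round(1),'spacing',np.linalg.norm(R-E[1]))
y=(E[0]-R);y[2]=0;y/=np.linalg.norm(y); ux=np.array([y[1],-y[0],0]);print('ux',ux,'uy',y,'yaw',np.arctan2(ux[1],ux[0]))
O=(E[0]+E[1]+R)/3-ux*43;O[2]=0;print('origin',O)
print('board corners',[(onz(s,c(*p),34)-O)@np.c_[ux,y] for p in((33,487),(580,565))])
I=s['pixels'].astype(int)
for n,k in(('L',1),('M',0),('R',-1)):
    cen=O+ux*154+y*100*k
    u=proj(s,cen+[0,0,37+30])[0]; m=np.zeros(I.shape[:2],np.uint8);cv2.circle(m,tuple(int(q) for q in u),28,255,-1)
    g=((I.min(2)>225)*255).astype(np.uint8)&m
    cs=max(cv2.findContours(g,0,2)[0],key=cv2.contourArea);e=cv2.fitEllipse(cs)
    print(n,'ellipse',e,[ (N,proj(s,cen+[0,0,37+16*N])[0].round(1).tolist(), (proj(s,cen+y*45.5+[0,0,37+16*N])[0]-proj(s,cen-y*45.5+[0,0,37+16*N])[0])[0].round(1)) for N in(1,2,3)])
t=sense();Rt=cv2.Rodrigues(np.array(t['tcp_rot']))[0];print(Rt.round(3))
```

```text
edges [array([536.9,  74.1,  90. ]), array([525.7, -24.7,  90. ]), array([ 427.9, -113.3,   90. ])] spacing 99.38110845574494
right ring-edge would be [ 513.3 -122.9   90. ] spacing 99.03688476113543
ux [ 0.99292189 -0.11876921  0.        ] uy [0.11876921 0.99292189 0.        ] yaw -0.11905022929318732
origin [482.60857695 -19.40256393   0.        ]
board corners [array([-58.08142258, 153.52441688]), array([ -58.8408698 , -157.02200822])]
L ellipse ((286.6268615722656, 141.60177612304688), (41.622657775878906, 43.31107711791992), 80.00100708007812) [(1, [286.2, 141.9], np.float64(-44.8)), (2, [285.7, 139.6], np.float64(-45.6)), (3, [285.2, 137.2], np.float64(-46.4))]
M ellipse ((336.8109436035156, 142.896728515625), (44.57923126220703, 46.16775131225586), 7.863716125488281) [(1, [335.7, 148.5], np.float64(-45.1)), (2, [336.0, 146.3], np.float64(-45.9)), (3, [336.4, 144.0], np.float64(-46.7))]
R ellipse ((388.7450866699219, 149.98631286621094), (45.36613845825195, 47.228843688964844), 124.11194610595703) [(1, [385.3, 155.3], np.float64(-45.2)), (2, [386.5, 153.2], np.float64(-45.9)), (3, [387.8, 151.0], np.float64(-46.7))]
[[-0.938  0.346 -0.001]
 [ 0.346  0.938 -0.001]
 [ 0.    -0.001 -1.   ]]
```

Stack sizes are left 1, middle 3, right 3, which adds up to 7. So the left tag must go forward to X, the right tag back to ring, and the middle one stays. I'll start the traverse with the fingers closed.

>>> arm_command(motion="-4.2 -2.1 0 -0.03 0; -8.5 -4.3 0 -0.06 0; -12.8 -6.5 0 -0.09 0; -17.1 -8.7 0 -0.12 0; -21.4 -10.8 0 -0.15 0; -25.7 -13.0 0 -0.18 0; -30.0 -15.2 0 -0.21 0; -34.3 -17.3 0 -0.235 0; -38.6 -19.5 0 -0.235 0; -42.8 -21.7 0 -0.235 0")

```text
time: 1.1
tcp_pos: [509.0, 139.4, 245.4]
tcp_rot: [-0.185, -3.136, -0.0]
wrist_force: [0.2, 0.4, 0.8]
finger_gap: 16.5
gripper_force: 0.0
```

Run:
```python
from h import *
s=pickle.load(open('top0.pkl','rb'))
for uv in((455,190),(480,183),(452,60)):print('machine',uv,[onz(s,uv,z).round() for z in(0,150,300)])
t=sense();Rt=cv2.Rodrigues(np.array(t['tcp_rot']))[0];p=np.array(t['tcp_pos']);print(p,Rt.round(3),t['wrist_force'],t['finger_gap'])
O=np.array([482.6,-19.4,0]);ux=np.array([.993,-.119,0]);uy=np.array([.119,.993,0])
print('to L start', Rt.T@(O+100*uy+80*ux+[0,0,89]-p))
```

```text
machine (455, 190) [array([ 566., -291.,    0.]), array([ 537., -246.,  150.]), array([ 508., -200.,  300.])]
machine (480, 183) [array([ 582., -345.,    0.]), array([ 551., -291.,  150.]), array([ 519., -237.,  300.])]
machine (452, 60) [array([ 860., -296.,    0.]), array([ 784., -250.,  150.]), array([ 709., -203.,  300.])]
[508.98023367 139.38326166 245.41802236] [[-0.993  0.118 -0.001]
 [ 0.118  0.993  0.   ]
 [ 0.001  0.    -1.   ]] [0.23025209 0.42147295 0.77789664] 16.48588789492116
to L start [-72.72715552 -60.8808385  156.37168361]
```

>>> arm_command(motion="-3.6 -3.0 0 0 0; -7.3 -6.1 0 0 0; -7.3 -6.1 3 0 0; -7.3 -6.1 7 0 0; -7.3 -6.1 11 0 0; -7.3 -6.1 14 0 0; -7.3 -6.1 15.6 0 0; -7.3 -6.1 15.6 0 0; -6.3 -6.1 15.6 0 0; -5.3 -6.1 15.6 0 0")

```text
time: 2.1
tcp_pos: [553.4, 74.5, 90.8]
tcp_rot: [0.185, 3.134, 0.0]
wrist_force: [0.1, 1.0, 0.0]
finger_gap: 0.2
gripper_force: 0.0
```

>>> arm_command(motion="0.8 0 0 0 0; 1.6 0 0 0 0; 2.4 0 0 0 0; 3.2 0 0 0 0; 4.0 0 0 0 0; 4.7 0 0 0 0; 5.3 0 0 0 0; 5.8 0 0 0 0; 6.2 0 0 0 0; 6.5 0 0 0 0")

```text
time: 3.1
tcp_pos: [488.7, 82.1, 89.7]
tcp_rot: [-0.185, -3.136, -0.0]
wrist_force: [-0.9, -0.4, 0.9]
finger_gap: 0.6
gripper_force: 0.0
```

Run:
```python
from h import *
s=snap('side','side1');t=sense();print(t['tcp_pos'],t['wrist_force'],t['finger_gap'],t['time'])
a=s['pixels'][100:330,150:420,::-1]
cv2.imwrite('pics/c3.png',cv2.resize(a,None,fx=2.5,fy=2.5,interpolation=cv2.INTER_CUBIC))
```

```text
[488.26041569  82.09679593  89.64420691] [-0.09590867  0.37384731 -0.29789847] 0.37375487408858493 3.15
```

View pics/c3.png

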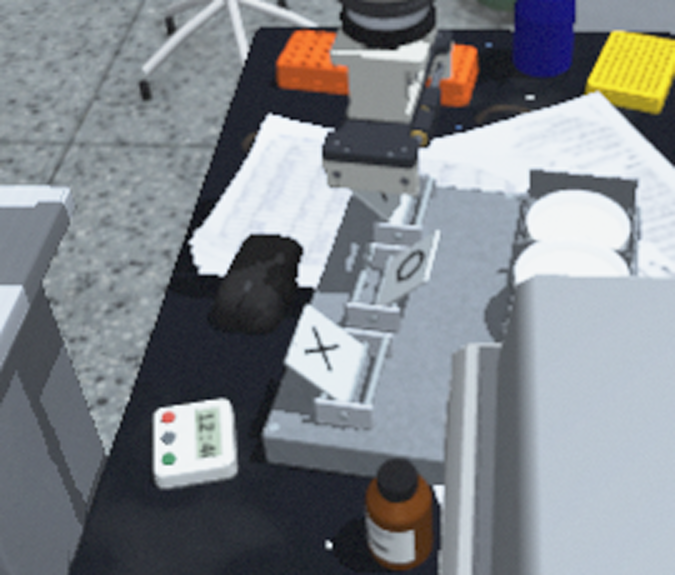

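The crop shows the left tag as a light plate under the gripper at (375,200), now leaning forward. The middle ring tag is still at (410,262) and the right X tag at (325,345). Next I'll lift and move to in front of the right tag.

>>> arm_command(motion="-0.8 0 0 0 0; -0.8 0 -3 0 0; -0.8 0 -7 0 0; -0.8 0 -11 0 0; 0.5 -3.5 -12 0 0; 2.2 -7.5 -12 0 0; 4 -11.5 -12 0 0; 5.6 -15.5 -12 0 0; 7.4 -19 -12 0 0; 7.4 -20.1 -12 0 0")

```text
time: 4.15
tcp_pos: [390.6, -111.4, 210.0]
tcp_rot: [-0.19, -3.136, 0.001]
wrist_force: [0.5, 0.9, 0.4]
finger_gap: 0.4
gripper_force: 0.0
```

Run:
```python
from h import *
t=sense();Rt=cv2.Rodrigues(np.array(t['tcp_rot']))[0];p=np.array(t['tcp_pos']);print(p,t['wrist_force'],t['time'])
O=np.array([482.6,-19.4,0]);ux=np.array([.993,-.119,0]);uy=np.array([.119,.993,0])
print('to R start', Rt.T@(O-100*uy-80*ux+[0,0,89]-p))
```

```text
[ 390.57695348 -111.4032521   210.01506739] [0.50538449 0.90343224 0.41994718] 4.15
to R start [ -0.41291261   2.37435005 121.01342034]
```

>>> arm_command(motion="0 0.2 3 0 0; 0 0.2 7 0 0; 0 0.2 10.5 0 0; 0 0.2 12.1 0 0; 0 0.2 12.1 0 0; -1 0.2 12.1 0 0; -2 0.2 12.1 0 0; -2.8 0.2 12.1 0 0; -3.5 0.2 12.1 0 0; -4.2 0.2 12.1 0 0")

```text
time: 5.15
tcp_pos: [434.8, -112.0, 89.1]
tcp_rot: [0.185, 3.135, -0.0]
wrist_force: [0.4, -0.4, 0.7]
finger_gap: 0.6
gripper_force: 0.1
```

>>> arm_command(motion="-0.7 0 0 0 0; -1.4 0 0 0 0; -2.1 0 0 0 0; -2.7 0 0 0 0; -3.2 0 0 0 0; -3.6 0 0 0 0; -3.9 0 0 0 0; -4.2 0 0 0 0; -4.4 0 0 0 0; -4.4 0 0 0 0")

```text
time: 6.15
tcp_pos: [477.7, -117.1, 88.7]
tcp_rot: [0.185, 3.136, 0.0]
wrist_force: [0.3, -0.3, -0.2]
finger_gap: 0.5
gripper_force: 0.0
```

>>> arm_command(motion="0.8 0 0 0 0; 0.8 0 -2 0 0; 0.8 0 -5 0 0; 0.8 0 -9 0 0; 0.8 0 -12 0 0; 2.5 4 -14 0 0; 3.5 8 -15 0 0; 4.5 12 -15 0 0; 4.5 16 -15 0 0; 4.5 20 -15 0 0")

```text
time: 7.15
tcp_pos: [455.2, 88.2, 238.9]
tcp_rot: [0.185, 3.136, 0.0]
wrist_force: [1.3, -0.2, 0.1]
finger_gap: 0.1
gripper_force: 0.0
```

>>> arm_command(motion="0 4.5 0 0 0; 0 9 0 0 0; 0 13 0 0 0; 0 17 0 0 0; 0 20 0 0 0; 0 20 0 0 0; 0 20 0 0 0; 0 20 0 0 0; 0 20 0 0 0; 0 20 0 0 0")

```text
time: 8.15
tcp_pos: [479.9, 284.5, 239.0]
tcp_rot: [0.187, 3.136, 0.0]
wrist_force: [-0.4, 0.7, -0.2]
finger_gap: 0.5
gripper_force: 0.0
```

Run:
```python
from h import *
t=sense();print(t['tcp_pos'],t['time'])
a=snap('top','top2')['pixels'][105:305,215:455,::-1]
cv2.imwrite('pics/c4.png',cv2.resize(a,None,fx=2.5,fy=2.5,interpolation=cv2.INTER_CUBIC))
```

```text
[479.94246905 284.48325397 238.95445026] 8.15
```

View pics/c4.png

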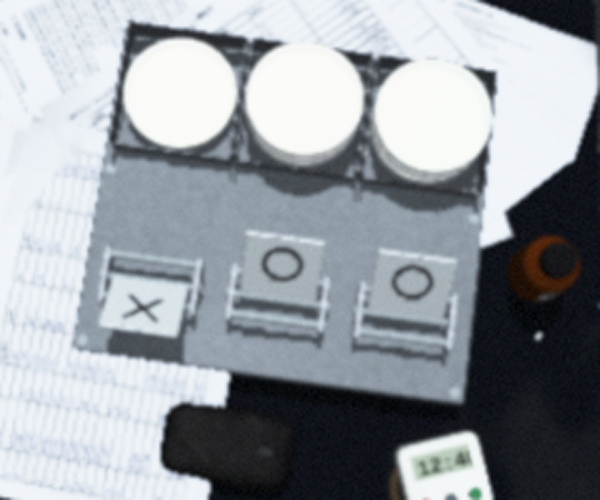

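The picture shows the left tag on X at (143,305), the middle on ring at (283,265) and the right on ring at (412,282). The dishes, mouse, timer and bottle haven't moved, and the arm is clear.

```bash
python3 -c "
from workcell import *
print(job_done())"
```

```text
the job is handed in; nothing more can be done
None
```

The job is handed in: the left bin (one dish) now shows X, the middle and right bins (three dishes each) show the ring, and nothing else was moved; it took about 8 s of robot time.

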